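Fit the splined knob to the oven controller and hold it pressed

ROBOT

A 6-joint arm with a two-finger parallel gripper is mounted at the origin on the work surface. World frame = base frame: x ahead of the robot, y to its left, z up, the work surface at z = 0. Lengths are in mm, angles in rad, forces in N, time in s.
With the tool pointing down it reaches from about 300 to 775 mm from the base axis. Payload 14.6 kg.
Tool frame: the origin (TCP) lies at the very end of the fingers, on their centre line; the grasp point (between the pads) lies 19 mm behind it; z points along the fingers, y is the line along which they close (so a half turn about z gives the same grasp; the last joint's range is limited). The gripper opens to 94 mm and grips with 3 to 60 N. Pads are 16 mm wide; open, the fingers measure 119 mm over their backs; the gripper's body (75 mm by 177 mm) begins 78 mm behind the grasp point.
Start: joints at [-1.382, 0.3, 1.521, -0, 1.321, -0.067], TCP at [139.154, -532.095, 205.446] pointing down, gripper open.
Joint ranges: [-3.03, 3.03], [-0.79, 2.21], [0.23, 2.52], [-1.04, 4.18], [0, 3.07], [-2.55, 2.55]. Speed limits (rad/s): [2.22, 2.22, 2.57, 3.14, 3.14, 3.14].

INTERFACE

Orientations are given as [roll, pitch, yaw] about the fixed x, y, z axes, in that order (R = Rz(yaw) Ry(pitch) Rx(roll)).
In Python, from cell import manip gives the robot as it stands.
- The arm moves only by the tool servo_tool, never from a script. Its argument "motion" is a list that holds one entry, the list of rows, each a list of 7 numbers: the shift along the world's x, y, z as a fraction of full scale, then the turn, a rotation vector about the world's x, y, z as a fraction of full scale, then the closure, from 0 (fully open) to 1 (shut). In form: [[[x, y, z, rx, ry, rz, gripper], ...]]. A call has 1 to 10 rows; each row is the pose to reach, as a shift and turn from the pose commanded when the call began, turning the shorter way round; what a row does not reach only later rows make up. Full scale, the value 1, is 0.5 m for a shift and pi rad for a turn. A row lasts 1/10 s, in which the tool goes at most 50 mm and 8.59 degrees, less where a joint would pass 70% of its speed; a pose out of reach is approached as far as the arm can. A call with a number of a shift or a turn outside -1 to 1 is refused whole. A call with a gripper value outside its range is refused whole. The fingers move at their own pace and stop on an object; "newtons" is the grip in N (left out, the last holds). Time passes only in rows, so rows that repeat a pose let the fingers close. It gives the time, the measured TCP pose, the force, the opening and the grip force at its end, in the units of the state.
- manip.read_state(): the state, without advancing time (a new reading comes with each control period).
- manip.camera(name): name is "side" or "top"; returns a dict with "frame" (420x560x3 uint8, red, green, blue), "range_z" (420x560 float32, mm along the optical axis (not along the pixel's ray), 0 where there is no reading), "vfov" (degrees; the focal length in pixels is half the picture's height over the tangent of half this angle, whatever the lens; pixels are square), "cx", "cy" (the principal point, pixels), "cam_to_world" (4x4, takes a point from camera to world coordinates). Camera axes: x right, y down, z forward; pixel columns grow to the right and rows downward; lengths in mm; the calibration is good to about 2 mm. A picture is of the moment at which its call begins.
- manip.sign_off(): hands the job in; it is judged then, once.
The state is a dict: "clock": time; "joints": joint angles; "qd": joint speeds; "effort": joint torques, N m; "eef_pos": TCP position; "eef_rot": TCP orientation; "wrist_force": force on the tool from outside, world axes, zero at the start; "moment": the same for the moment, N m; "finger_gap": finger opening in mm; "finger_force": force on a finger pad.
Only numpy, scipy, OpenCV 4.12 (cv2) and the standard library are available. Lean on these libraries where they do the work, as an engineer would, in place of code of your own. Each camera call takes 0.05 s, during which the arm holds its last target. There are 200 camera calls.

TASK

Refit the red knob of the reflow-oven controller: take it from the wooden rack, pass its shaft down through the brass eyelet, turn it so that the four splines at its end mesh with the cross slots of the drive coupling, and slide it fully home. Then press the knob down so that the sprung coupling is pushed in nearly to its stop, as for a long press, and finish like that, with the knob upright and still gripped between the fingers and held pressed in. Leave the blue spare knob and everything else on the bench where it is.

Things in the scene. Friction and masses are not known exactly. Their poses are not given: they have to be found in the camera images.
- knob_grip (a point): centre of the red bar of the knob to be fitted. Bar 40 mm long (its own x), 24 mm wide between two flat sides (its own y), 30 mm high (z, up). From the middle of its underside a steel shaft, 14 mm in diameter, 75 mm long, runs straight down. It starts upright in the rack and can be drawn straight up; the bar's underside is 35 mm above the rack's top. Mass 50 to 100 g
- knob: the same knob; origin at the lower end of its shaft, 90 mm below the centre of the bar; axes as of knob_grip
- rack: fixed wooden rack, 60 mm (x) x 170 mm (y) x 46 mm high; origin under its middle. Two 17.5 mm holes, 40 mm deep, 50 mm either side of the middle along y, hold the red knob and the blue spare; which is in which varies
- spline_end (a point): lower end of the red knob's shaft, on its axis. The last 15 mm of the shaft is a cross of four fins, 4 mm thick and 14 mm from tip to tip, along the knob's own x and y axes
- eyelet_top (a point): centre of the upper rim of the brass eyelet: a fixed level ring, hole 17 mm, outside 28 mm, 4 mm thick, its top 67 mm above the bench, on a bracket from the robot's side. It stands exactly above the coupling, in an open black controller tray (130 x 200 mm, walls 22 mm high, with a blue display 19 mm high)
- controller: the open black controller tray, fixed; origin on the bench, under the axis of eyelet and coupling, 65 mm from three of the walls; the tray reaches 135 mm to the display's side (its y)
- slot_floor (a point): centre of the floor of the coupling's slots, under the eyelet, 18 mm above the bench when not pressed. Four aluminium blocks, 12 mm high, leave two crossing slots 6 mm wide, open at their ends, along this point's own x and y. Any quarter turn of the knob fits. With the splines on this floor the bar's centre is 90 mm above this point
- coupling (a joint): how far the coupling is pushed down, m: 0 = out, 0.006 = stop. Spring: 3 N to begin, 9 N at the stop; it springs back when let go. The weight of the knob does not move it
- disc (a joint): turning angle of the coupling on its axis, rad, varies at the start; 0 = slots square with the tray, grows anticlockwise from above. It turns only stiffly (0.15 N m). The coupling sits on a black disc, 60 mm across, with radial lines that mark the slots: orange along its x, the other three white
- spool_c (a point): centre of a white-flanged spool of solder wire, 60 mm across, 42 mm high, standing on the far part of the bench; bystander
- flux_c (a point): middle of an amber bottle, 44 mm across, 85 mm high, far part of the bench; bystander
- screwdriver_c (a point): middle of a screwdriver lying to the left, in front of the oven; bystander
- mug_c (a point): middle of a blue mug, 76 mm across, 90 mm high, far part of the bench; bystander
- meter_c (a point): middle of a yellow hand multimeter lying flat, 130 x 70 x 38 mm; bystander
- board_c (a point): middle of a small green circuit board lying flat near the robot, 70 x 50 mm; bystander
- spare_grip (a point): centre of the blue bar of the spare knob in the other hole of the rack: same sizes as the red knob, but its shaft is white, plain and round to the end, without splines; bystander
Mind the look-alikes: they are no part of the job. Leave any orange or pink look-alike of the knob alone.

How it is judged (in metres and radians):
On the way, in this order (a step that is already met when the one before it is completed fails the run):
1. the red knob is drawn up out of the rack (height (world z) of spline_end above 0.052 m), for 0.1 s.
2. the shaft's end is through the eyelet (10 mm or more below its top) (z of spline_end in the frame of eyelet_top below -0.01 m and horizontal distance between spline_end and eyelet_top below 0.008 m), for 0.05 s.
3. the splines have dropped into the slots, down to their floor (distance between spline_end and slot_floor below 0.003 m), for 0.1 s.
At the end, for the whole second after the job is handed in: Through the last second: shaft end within 3 mm of the centre of the slot floor, coupling pressed in by more than 3.5 mm, knob within 0.1 rad of upright, fingers touching it with more than 1 N and the bar between them (grasp point within 25 mm of its centre) (distance between spline_end and slot_floor below 0.003 m and value of joint coupling above 0.0035 m and angle between knob_grip's own z axis and vertical below 0.1 rad and contact force between the fingers and knob above 1 N and distance between the grasp point and knob_grip below 0.025 m); the arm keeps its last pose, push and grip.
It fails at once if a bystander is moved by more than 40 mm (distance of any of spool_c, flux_c, screwdriver_c, mug_c, meter_c, board_c, spare_grip from where it was at the start of the episode above 0.04 m).
It also fails if it takes over 42 s, if anything falls off the work surface, if the arm or the gripper's body presses on something with over 40 N, if the wrist force passes 120 N, or if a joint passes its speed limit or range.

## Working session

There is one attempt and no reset: what is moved stays moved. The work goes in short steps, Python scripts to look and compute and a tool call to move; the robot and the scene stay as the last step left them, time stands still between calls to the robot, and variables do not carry over. Pictures are saved under pics/ and viewed, at most 10 in all, crops included, and the job is handed in when it is done.

Besides the shell and the picture viewer there is one more tool, called after "Request:" in YAML: its name, and indented under it one key for each argument. servo_tool: Moves the arm, as the interface text tells. Its arguments: {"type":"object","properties":{"motion":{"type":"array"},"newtons":{"type":"number"}},"required":["motion"]}

```bash
mkdir -p pics; ls; cat > h.py <<'E'
import numpy as np, cv2
from cell import manip
def cam(n):
    c=manip.camera(n); c['f']=c['frame'].shape[0]/2/np.tan(np.radians(c['vfov'])/2); c['T']=np.array(c['cam_to_world']); return c
def plane(c,u,v,z):
    d=c['T'][:3,:3]@np.array([(u-c['cx'])/c['f'],(v-c['cy'])/c['f'],1]); o=c['T'][:3,3]
    return o+d*(z-o[2])/d[2]
def deproj(c,u,v):
    z=c['range_z'][int(v),int(u)]
    return (c['T']@np.array([(u-c['cx'])/c['f']*z,(v-c['cy'])/c['f']*z,z,1]))[:3]
def proj(c,p):
    q=np.linalg.inv(c['T'])@np.append(p,1); return q[:2]/q[2]*c['f']+[c['cx'],c['cy']]
def save(c,n): cv2.imwrite(n,c['frame'][:,:,::-1])
E
python3 - <<'E'
from h import *
for n in('top','side'):
    c=cam(n); save(c,f'pics/{n}0.png'); print(n,c['vfov'],c['cx'],c['cy'],c['f'],np.round(c['T'],3).tolist())
print(manip.read_state())
E
```

```text
pics
top 52.61728004113134 287.49220640706915 200.8081515887364 424.74144956892656 [[0.007, -0.992, 0.125, 394.61], [-1.0, -0.01, -0.018, 49.795], [0.019, -0.125, -0.992, 1271.819], [0.0, 0.0, 0.0, 1.0]]
side 44.22194882024268 281.10183846436524 214.9485033003936 516.8835952679469 [[-0.988, -0.125, 0.095, 444.887], [-0.157, 0.77, -0.619, 767.261], [0.005, -0.626, -0.78, 964.707], [0.0, 0.0, 0.0, 1.0]]
{'clock': 0.1, 'joints': array([-1.38162514e+00,  3.00404586e-01,  1.52151656e+00,  9.05068622e-06,
        1.32068699e+00, -6.66142769e-02]), 'qd': array([-3.33390429e-04, -6.42463222e-04, -1.06531691e-03, -9.46991853e-04,
        7.46203497e-06,  6.10565291e-04]), 'effort': array([ 1.95968700e-03, -5.32639182e+01, -3.53283870e+01,  7.09218532e-02,
        2.34642229e-02, -6.30741829e-05]), 'eef_pos': array([ 139.10124437, -531.88014056,  204.95010675]), 'eef_rot': array([-3.14058001e+00, -7.63426069e-05,  2.55783179e-01]), 'wrist_force': array([ 0.15916361,  0.36674781, -0.09803068]), 'moment': array([-0.06717233,  0.03099144, -0.02097971]), 'finger_force': 0.0, 'finger_gap': 93.57288269393861}
```

View pics/top0.png

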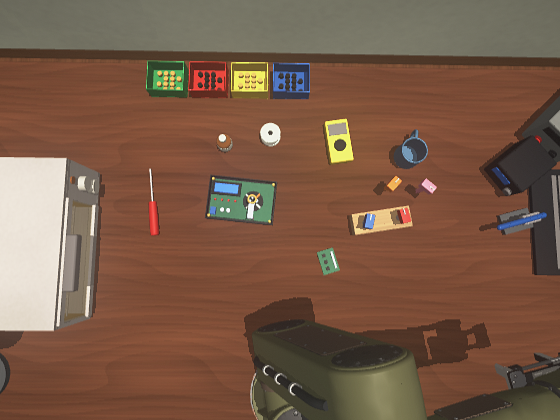

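View pics/side0.png

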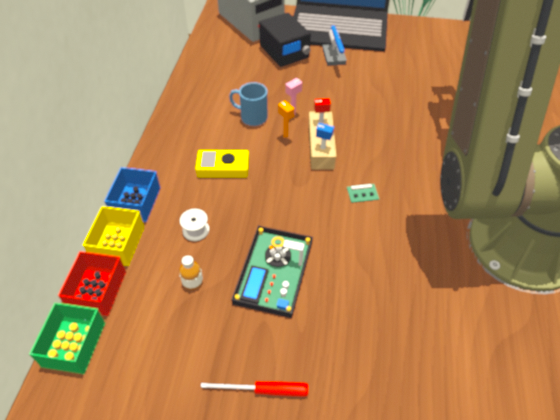

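The red bar in the rack is at top (405,215) and side (322,104). Things that could be taken for it:
- blue spare: top (369,221)
- orange look-alike: top (394,184)
- pink look-alike: top (429,186)
- red screwdriver: top (153,217)
- red bin: top (209,78)

By the description I choose the red bar in the rack. The eyelet is near top (253,199) and side (278,250). Next I check the choice with close crops.

```bash
python3 - <<'E'
from h import *
C={n:cam(n) for n in('top','side')}
def crop(n,u,v,r): return cv2.resize(C[n]['frame'][v-r:v+r,u-r:u+r,::-1],(300,300),interpolation=cv2.INTER_CUBIC)
im=np.vstack([np.hstack([crop('top',388,212,40),crop('side',312,120,45)]),np.hstack([crop('top',252,201,25),crop('side',278,250,30)])])
cv2.imwrite('pics/crops.png',im)
for n,(u0,u1,v0,v1),zt in(('top',(390,420,195,235),111),('side',(305,340,90,120),96)):
    c=C[n]; hsv=cv2.cvtColor(c['frame'],cv2.COLOR_RGB2HSV)
    m=(((hsv[...,0]<5)|(hsv[...,0]>174))&(hsv[...,1]>170)&(hsv[...,2]>80)).astype(np.uint8)
    k=np.zeros_like(m);k[v0:v1,u0:u1]=m[v0:v1,u0:u1]
    vs,us=np.nonzero(k); P=np.array([deproj(c,u,v) for u,v in zip(us,vs)])
    print(n,len(us),us.mean(),vs.mean(),us.min(),us.max(),vs.min(),vs.max(),'z',np.percentile(P[:,2],[5,50,95]).round(1))
    t=P[:,2]>106
    print(' top-face pts',t.sum(),P[t].mean(0).round(1), 'plane',plane(c,us[t].mean(),vs[t].mean(),111).round(1))
    r=cv2.minAreaRect(P[t][:,:2].astype(np.float32)); print(r)
E
```

```text
top 17 404.05882352941177 216.2941176470588 400 410 209 222 z [108.1 110.2 114. ]
 top-face pts 17 [ 500.7 -293.1  110.6] plane [ 500.7 -293.   111. ]
((501.78631591796875, -294.1764221191406), (34.632266998291016, 19.999126434326172), 19.70915985107422)
side 142 322.7112676056338 105.59859154929578 315 329 99 111 z [ 88.8 103.  114.7]
 top-face pts 59 [ 497.3 -274.6  126.3] plane [ 498.6 -293.5  111. ]
((481.47283935546875, 229.67327880859375), (32.67374801635742, 1077.16748046875), 2.1558399200439453)
```

View pics/crops.png

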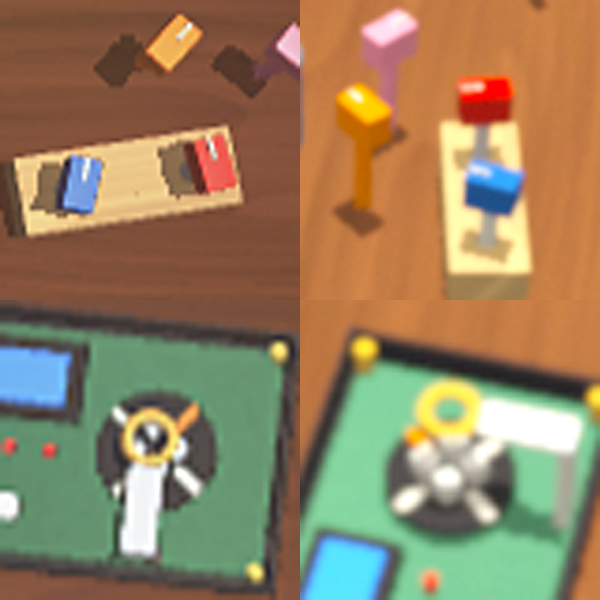

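The crops confirm the red bar on the rack (top crop 215,163), long axis about 18° from world x. The eyelet ring is at crop (151,136), about top (252,198.7). The disc's orange line points up and to the right, about −42° in the world. Now refine these.

```bash
python3 - <<'E'
from h import *
C={n:cam(n) for n in('top','side')}
def hsvm(c,f,b):
    h=cv2.cvtColor(c['frame'],cv2.COLOR_RGB2HSV).astype(int); m=f(h[...,0],h[...,1],h[...,2]); k=np.zeros(m.shape,np.uint8); u0,u1,v0,v1=b; k[v0:v1,u0:u1]=m[v0:v1,u0:u1]; return k
red=lambda h,s,v:((h<7)|(h>172))&(s>120)&(v>150)
# red bar: brighter top face
for n,b in(('top',(396,416,203,226)),('side',(312,333,96,113))):
    c=C[n]; m=hsvm(c,red,b); vs,us=np.nonzero(m)
    P=np.array([plane(c,u,v,111)[:2] for u,v in zip(us,vs)],np.float32)
    print(n,'bar',len(us),us.mean().round(1),vs.mean().round(1),P.mean(0).round(1),cv2.minAreaRect(P))
# rack axes (wood) for yaw/hole check
c=C['top']; m=hsvm(c,lambda h,s,v:(h>12)&(h<26)&(s>50)&(s<150)&(v>140),(345,420,200,240))
vs,us=np.nonzero(m); P=np.array([plane(c,u,v,46)[:2] for u,v in zip(us,vs)],np.float32); print('rack',len(us),cv2.minAreaRect(P))
# eyelet ring & disc lines
for n,b in(('top',(240,265,186,212)),('side',(262,300,228,270))):
    c=C[n]; m=hsvm(c,lambda h,s,v:(h>15)&(h<28)&(s>110)&(v>130),b)
    cn=max(cv2.findContours(m,cv2.RETR_EXTERNAL,cv2.CHAIN_APPROX_NONE)[0],key=cv2.contourArea)
    vs,us=np.nonzero(m); e=cv2.fitEllipse(cn); print(n,'ring',len(us),us.mean(),vs.mean(),e,plane(c,*e[0],67).round(1),plane(c,us.mean(),vs.mean(),67).round(1))
    m=hsvm(c,lambda h,s,v:(v<75),b if n=='side' else (238,268,186,216))
    vs,us=np.nonzero(cv2.morphologyEx(m,cv2.MORPH_OPEN,np.ones((2,2),np.uint8)))
    hull=cv2.convexHull(np.c_[us,vs].astype(np.float32)); e2=cv2.fitEllipse(hull); print(' disc',e2,[plane(c,*e2[0],z).round(1).tolist() for z in(12,18)])
    m=hsvm(c,lambda h,s,v:(h>4)&(h<15)&(s>140)&(v>150),b); vs,us=np.nonzero(m); print(' orange',list(zip(us,vs)),[deproj(c,u,v)[2].round(0) for u,v in zip(us,vs)])
    m=hsvm(c,lambda h,s,v:(s<50)&(v>140),b); print(' white',[[int(u),int(v),int(deproj(c,u,v)[2])] for v,u in np.argwhere(m)])
E
```

```text
top bar 106 405.1 215.6 [ 502.7 -296.1] ((503.610595703125, -295.7057800292969), (38.61155319213867, 22.67749786376953), 14.48182487487793)
side bar 171 322.2 105.4 [ 501.1 -281.3] ((501.390380859375, -281.25653076171875), (36.02642059326172, 52.31209945678711), 6.665102958679199)
rack 776 ((496.0160217285156, -246.6393585205078), (62.714515686035156, 171.38055419921875), 9.272322654724121)
top ring 43 252.09302325581396 197.74418604651163 ((251.9311065673828, 198.06747436523438), (8.251189231872559, 10.420370101928711), 65.39962768554688) [553.  129.6  67. ] [553.9 129.1  67. ]Traceback (most recent call last):
  File "<stdin>", line 21, in <module>
cv2.error: OpenCV(4.12.0) /io/opencv/modules/imgproc/src/shapedescr.cpp:356: error: (-215:Assertion failed) n >= 0 && (depth == CV_32F || depth == CV_32S) in function 'fitEllipseNoDirect'
```

The rack's middle and yaw give a hole at (504,−296), which agrees with the bar at (503.6,−295.7). The bar's yaw of about 15° is already close to the tool's yaw. Moving above it.

Request:
servo_tool:
  motion:
    - [[0.729,0.472,0,0,0,0,0.4],[0.729,0.472,0,0,0,0,0.4],[0.729,0.472,0,0,0,0,0.4],[0.729,0.472,0,0,0,0,0.4],[0.729,0.472,0,0,0,0,0.4],[0.729,0.472,0,0,0,0,0.4],[0.729,0.472,0,0,0,0,0.4],[0.729,0.472,0,0,0,0,0.4],[0.729,0.472,0,0,0,0,0.4],[0.729,0.472,0,0,0,0,0.4]]
  newtons: 25

```text
clock: 1.3
eef_pos: [506.3, -293.5, 204.9]
eef_rot: [-3.141, -0.0, 0.26]
wrist_force: [-0.6, -0.6, -0.6]
finger_gap: 56.5
finger_force: 0.0
```

```bash
python3 - <<'E'
from h import *
s=manip.read_state(); print(s['clock'],s['eef_pos'].round(1),s['eef_rot'].round(3),s['finger_gap'])
C={n:cam(n) for n in('top','side')}
def crop(n,u,v,r): return cv2.resize(C[n]['frame'][v-r:v+r,u-r:u+r,::-1],(400,400),interpolation=cv2.INTER_CUBIC)
cv2.imwrite('pics/c2.png',np.hstack([crop('top',252,201,20),crop('side',312,110,50)]))
def msk(c,f,b):
    h=cv2.cvtColor(c['frame'],cv2.COLOR_RGB2HSV).astype(int); m=f(h[...,0],h[...,1],h[...,2]); k=np.zeros(m.shape,np.uint8); u0,u1,v0,v1=b; k[v0:v1,u0:u1]=m[v0:v1,u0:u1]; return k
for n,b in(('top',(238,268,186,216)),('side',(262,300,228,275))):
    c=C[n]; m=msk(c,lambda h,s,v:(h>15)&(h<28)&(s>110)&(v>130),b)
    vs,us=np.nonzero(m); hull=cv2.convexHull(np.c_[us,vs].astype(np.int32)); e=cv2.fitEllipse(hull); print(n,'ring',e,plane(c,*e[0],67).round(1),plane(c,us.mean(),vs.mean(),67).round(1),[deproj(c,u,v)[2].round() for u,v in list(zip(us,vs))[::4]])
    m=msk(c,lambda h,s,v:(v<75),b)
    vs,us=np.nonzero(cv2.morphologyEx(m,cv2.MORPH_OPEN,np.ones((2,2),np.uint8)))
    hull=cv2.convexHull(np.c_[us,vs].astype(np.int32)); e2=cv2.fitEllipse(hull); print(' disc',e2,[plane(c,*e2[0],z).round(1).tolist() for z in(12,18)])
    for nm,f in(('orange',lambda h,s,v:(h>4)&(h<16)&(s>130)&(v>140)),('white',lambda h,s,v:(s<50)&(v>140))):
        k=msk(c,f,b); nl,lab,st,cen=cv2.connectedComponentsWithStats(k)
        for i in range(1,nl):
            if st[i,4]>2: p=plane(c,*cen[i],18); print('  ',nm,st[i,4],cen[i].round(1),p[:2].round(1))
E
```

```text
1.3 [ 506.3 -293.5  204.9] [-3.141 -0.     0.26 ] 56.526490529111754
top ring ((253.74134826660156, 197.3722686767578), (9.525083541870117, 14.363716125488281), 66.62872314453125) [555.1 124.4  67. ] [554.1 129.3  67. ] [np.float64(25.0), np.float64(69.0), np.float64(64.0), np.float64(64.0), np.float64(69.0), np.float64(21.0), np.float64(68.0), np.float64(65.0), np.float64(63.0), np.float64(68.0), np.float64(68.0)]Traceback (most recent call last):
  File "<stdin>", line 13, in <module>
cv2.error: OpenCV(4.12.0) /io/opencv/modules/imgproc/src/shapedescr.cpp:356: error: (-215:Assertion failed) n >= 0 && (depth == CV_32F || depth == CV_32S) in function 'fitEllipseNoDirect'
```

View pics/c2.png

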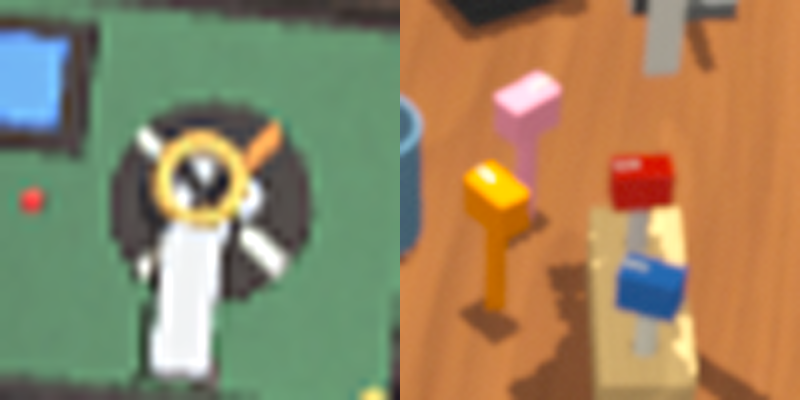

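The top crop shows the ring centred at about (251.9,198.3) px. The slot lines form an X, orange at about −44° in the world, so the knob yaw should be about +46°. Descending and gripping.

Request:
servo_tool:
  motion:
    - [[0,0,-0.05,0,0,0,0.4],[0,0,-0.1,0,0,0,0.4],[0,0,-0.15,0,0,0,0.4],[0,0,-0.2,0,0,0,0.4],[0,0,-0.24,0,0,0,0.4],[0,0,-0.256,0,0,0,0.4],[0,0,-0.256,0,0,0,0.4],[0,0,-0.256,0,0,0,0.4],[0,0,-0.256,0,0,0,0.4]]

```text
clock: 2.3
eef_pos: [504.0, -296.6, 78.7]
eef_rot: [3.14, -0.001, 0.256]
wrist_force: [-0.4, 0.2, -0.4]
finger_gap: 56.1
finger_force: 0.0
```

Request:
servo_tool:
  motion:
    - [[0,0,0,0,0,0,0.9],[0,0,0,0,0,0,0.9],[0,0,0,0,0,0,0.9],[0,0,0,0,0,0,0.9],[0,0,0,0,0,0,0.9],[0,0,0,0,0,0,0.9],[0,0,0,0,0,0,0.9],[0,0,0,0,0,0,0.9]]
  newtons: 30

```text
clock: 3.1
eef_pos: [503.7, -296.1, 77.5]
eef_rot: [3.142, -0.0, 0.256]
wrist_force: [-0.0, 0.2, 1.3]
finger_gap: 23.6
finger_force: 30.0
```

Gripped, with a gap of 24 mm. Drawing it straight up.

Request:
servo_tool:
  motion:
    - [[0,0,0.03,0,0,0,0.9],[0,0,0.07,0,0,0,0.9],[0,0,0.11,0,0,0,0.9],[0,0,0.15,0,0,0,0.9],[0,0,0.19,0,0,0,0.9],[0,0,0.22,0,0,0,0.9],[0,0,0.24,0,0,0,0.9],[0,0,0.24,0,0,0,0.9],[0,0,0.24,0,0,0,0.9],[0,0,0.24,0,0,0,0.9]]

```text
clock: 4.1
eef_pos: [503.3, -295.9, 196.6]
eef_rot: [-3.14, 0.001, 0.256]
wrist_force: [1.0, -0.6, -1.0]
finger_gap: 23.9
finger_force: 30.0
```

```bash
python3 - <<'E'
from h import *
s=manip.read_state(); print(s['clock'],s['eef_pos'].round(1),s['eef_rot'].round(3),s['finger_gap'],s['wrist_force'].round(2))
C={n:cam(n) for n in('top','side')}
t,d=C['top'],C['side']
print('ring top',plane(t,251.9,198.1,67).round(1),'side',plane(d,277.6,241.2,67).round(1))
for z in(12,18): print('disc top',plane(t,252.7,200.3,z).round(1))
ey=(plane(t,251.9,198.1,67)+plane(d,277.6,241.2,67))/2
p=proj(d,s['eef_pos']); print('tcp px side',p)
u,v=int(p[0]),int(p[1]); r=45
a=cv2.resize(d['frame'][v-r+15:v+r+15,u-r:u+r,::-1],(400,400),interpolation=cv2.INTER_CUBIC)
b=cv2.resize(d['frame'][220:280,248:308,::-1],(400,400),interpolation=cv2.INTER_CUBIC)
cv2.imwrite('pics/c3.png',np.hstack([a,b])); print('origin',u-r,v-r+15)
E
```

```text
4.1 [ 503.3 -295.9  196.6] [-3.14e+00  1.00e-03  2.56e-01] 23.859082549942006 [ 0.95 -0.63 -1.04]
ring top [552.9 129.7  67. ] side [549.8 127.3  67. ]
disc top [553.5 130.8  12. ]
disc top [552.8 130.4  18. ]
tcp px side [324.23760036  73.7173725 ]
origin 279 43
```

View pics/c3.png

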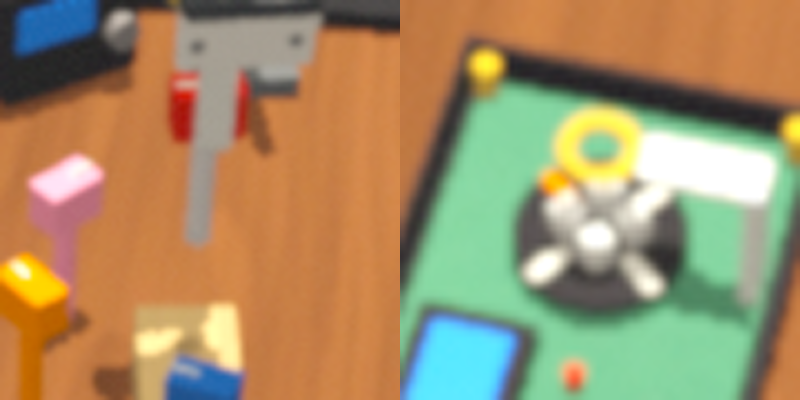

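The side crop shows the knob gripped and hanging upright, clear of the rack. Its shaft end is at crop (198,240), and the ring centre is at crop (598,146), which is about (277.4,241.4) px. Moving over the eyelet with the turn to yaw 0.80.

Request:
servo_tool:
  motion:
    - [[0.0,0.05,0.06,0,0,0.02,0.9],[0.02,0.14,0.06,0,0,0.06,0.9],[0.03,0.24,0.06,0,0,0.1,0.9],[0.05,0.34,0.06,0,0,0.14,0.9],[0.06,0.44,0.06,0,0,0.173,0.9],[0.07,0.54,0.06,0,0,0.173,0.9],[0.08,0.64,0.06,0,0,0.173,0.9],[0.09,0.73,0.06,0,0,0.173,0.9],[0.096,0.8,0.06,0,0,0.173,0.9],[0.096,0.849,0.06,0,0,0.173,0.9]]
  newtons: 40

```text
clock: 5.2
eef_pos: [551.4, 130.9, 226.9]
eef_rot: [-3.141, 0.001, 0.801]
wrist_force: [0.9, -1.0, -1.1]
finger_gap: 23.8
finger_force: 40.0
```

Request:
servo_tool:
  motion:
    - [[0,0,0,0,0,0,0.9],[0,0,-0.04,0,0,0,0.9],[0,0,-0.08,0,0,0,0.9],[0,0,-0.12,0,0,0,0.9],[0,0,-0.144,0,0,0,0.9],[0,0,-0.144,0,0,0,0.9],[0,0,-0.144,0,0,0,0.9],[0,0,-0.144,0,0,0,0.9]]

```text
clock: 6.0
eef_pos: [552.1, 128.3, 156.5]
eef_rot: [3.141, -0.001, 0.799]
wrist_force: [0.2, -0.1, -0.5]
finger_gap: 23.7
finger_force: 40.0
```

```bash
python3 - <<'E'
from h import *
s=manip.read_state(); print(s['clock'],s['eef_pos'].round(1),s['eef_rot'].round(3),s['finger_gap'],s['wrist_force'].round(2))
d=cam('side'); t=cam('top'); save(d,'pics/s4full.png')
a=cv2.resize(d['frame'][205:265,248:308,::-1],(500,500),interpolation=cv2.INTER_CUBIC)
cv2.imwrite('pics/c4.png',a)
p=s['eef_pos'].copy(); p[2]-=71; print('expected spline px',proj(d,p).round(1),'shaft at bar',proj(d,p+[0,0,75]).round(1))
E
```

```text
6.0 [552.1 128.3 156.5] [ 3.141e+00 -1.000e-03  7.990e-01] 23.72365043438287 [ 0.15 -0.08 -0.48]
expected spline px [276.4 236.3] shaft at bar [276.3 214. ]
```

View pics/c4.png

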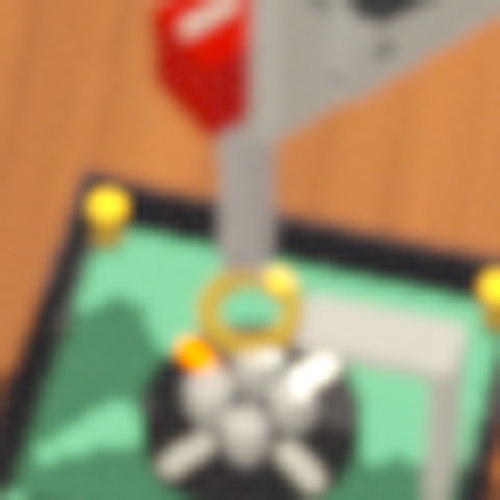

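The side crop shows the shaft end at crop (246,~265) just behind and above the ring, whose centre is at crop (250,307). The offset is small, so I take subpixel edges.

```bash
python3 - <<'E'
from h import *
s=manip.read_state(); print(s['eef_pos'].round(1))
fr=[];
for i in range(4): d=cam('side'); fr.append(d['frame'].astype(float))
F=np.mean(fr,0); S=F.max(2)-F.min(2)
print('chroma rows 226..246, cols 268..288'); print(S[226:250,268:288].astype(int))
print('bright'); print(F.mean(2)[226:250,268:288].astype(int))
print('range'); print(d['range_z'][228:250,268:288].astype(int))
s=manip.read_state(); p=s['eef_pos'].copy(); p[2]-=71; print(s['eef_pos'].round(1),proj(d,p).round(2))
c=np.array([*p[:2],67.]); print('if tcp axis is eyelet axis, ring px',proj(d,c).round(2), [proj(d,c+[14*np.cos(a),14*np.sin(a),0]).round(1).tolist() for a in np.arange(0,6.28,np.pi/4)])
E
```

```text
[552.  128.4 156.3]
chroma rows 226..246, cols 268..288
[[131 133 132 130 126 104  61  27  17  16  16  20  44  87 123 130 130 131
  132 133]
 [101 106 110 115 114  97  57  26  18  16  16  21  44  88 123 131 130 130
  132 133]
 [ 51  59  69  77  82  72  44  22  17  16  16  21  44  86 120 132 131 131
  131 135]
 [ 10  15  24  29  35  34  25  20  17  16  16  20  41  78 109 122 125 125
  128 132]
 [  2   3   3   4   6  11  16  17  17  17  16  18  29  53  78  92  99 106
  112 120]
 [  0   2   1   3   2   7  14  17  17  16  15  16  18  22  32  45  56  67
   76  86]
 [ 23  12   5   2   0   6  14  17  17  16  15  16  15  11   6   9  17  24
   29  36]
 [ 58  49  44  39  31  14  13  17  17  16  16  16  14   9   4   3   3   3
    4   5]
 [ 76  74  73  70  64  47  20  15  16  17  16  15  14   8   3   2   1   3
    3   2]
 [ 81  81  80  78  77  67  36  16  16  17  16  15  14  21  22  16   7   2
    0   0]
 [ 83  82  81  81  79  69  42  22  22  24  22  21  36  55  53  41  43  37
   30  21]
 [ 81  82  81  80  72  57  53  45  46  49  44  51  86 103  82  61  64  67
   62  55]
 [ 81  81  79  73  58  6
[... 4878 characters left out ...]
1095 1097    0 1098 1100 1094
  1102 1157 1099 1095 1096 1096]
 [1168 1157 1156 1152 1154 1156 1156 1100 1094 1099 1093 1102 1097 1100
  1155 1157 1099 1098 1099 1095]
 [1155 1155 1152 1151 1156 1156 1155 1157 1138 1140 1098 1136 1140 1141
  1155 1155 1157 1153 1153 1103]
 [1157 1153 1156 1156 1152 1148 1150 1156 1146 1138 1143 1137 1136 1144
  1155 1155 1154 1152 1150 1156]
 [1152 1149 1149 1150 1132 1134 1137 1150 1144 1142 1140 1141 1142 1141
  1152 1136 1152 1150 1151 1151]]
[551.7 128.4 155.7] [276.63 236.58]
if tcp axis is eyelet axis, ring px [276.65 241.49] [[270.2, 240.6], [271.3, 244.6], [275.6, 246.8], [280.5, 245.8], [283.1, 242.3], [281.9, 238.4], [277.7, 236.3], [272.9, 237.2]]
```

From the side edges the shaft axis is at u≈277.2 and the ring at u≈277.5. The shaft needs about 0.7 mm in −x and 0.6 mm in +y. I correct that and lower into the eyelet gently.

Request:
servo_tool:
  motion:
    - [[-0.0014,0.0012,0,0,0,0,0.9],[-0.0014,0.0012,-0.01,0,0,0,0.9],[-0.0014,0.0012,-0.018,0,0,0,0.9],[-0.0014,0.0012,-0.025,0,0,0,0.9],[-0.0014,0.0012,-0.03,0,0,0,0.9],[-0.0014,0.0012,-0.036,0,0,0,0.9],[-0.0014,0.0012,-0.04,0,0,0,0.9],[-0.0014,0.0012,-0.044,0,0,0,0.9],[-0.0014,0.0012,-0.044,0,0,0,0.9]]

```text
clock: 7.2
eef_pos: [550.9, 129.0, 133.2]
eef_rot: [-3.141, 0.0, 0.799]
wrist_force: [0.5, -0.8, -1.5]
finger_gap: 23.6
finger_force: 40.0
```

No contact force with the end 5 mm below the rim. Continuing to just above the coupling blocks.

Request:
servo_tool:
  motion:
    - [[0,0,-0.01,0,0,0,0.9],[0,0,-0.02,0,0,0,0.9],[0,0,-0.03,0,0,0,0.9],[0,0,-0.04,0,0,0,0.9],[0,0,-0.05,0,0,0,0.9],[0,0,-0.053,0,0,0,0.9],[0,0,-0.053,0,0,0,0.9],[0,0,-0.053,0,0,0,0.9]]

```text
clock: 8.0
eef_pos: [551.1, 129.0, 107.1]
eef_rot: [3.141, -0.0, 0.799]
wrist_force: [-0.1, 0.7, -1.2]
finger_gap: 23.7
finger_force: 40.0
```

```bash
python3 - <<'E'
from h import *
s=manip.read_state(); print(s['eef_pos'].round(1),s['wrist_force'].round(2),s['moment'].round(3))
d=cam('side'); cv2.imwrite('pics/c5.png',cv2.resize(d['frame'][210:270,248:308,::-1],(600,600),interpolation=cv2.INTER_CUBIC))
E
```

```text
[551.1 129.  107.1] [-0.06  0.69 -1.21] [-0.013 -0.072  0.028]
```

View pics/c5.png

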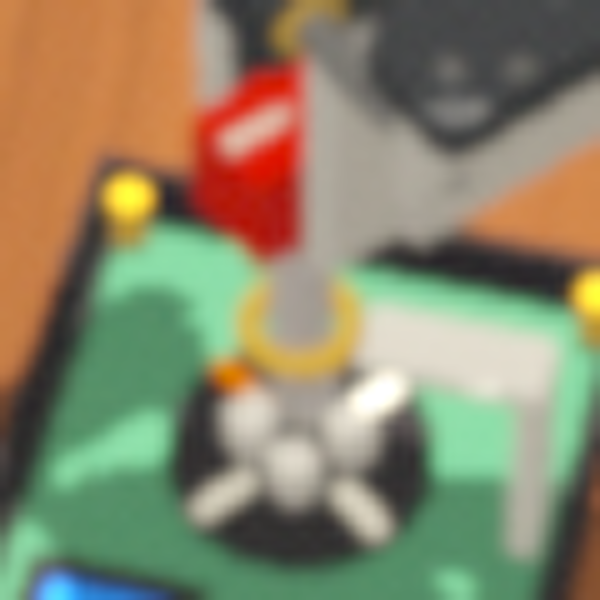

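The picture shows the shaft through the ring, centred, at crop (300,320), above the coupling. The fins' yaw agrees with the slot lines. Lowering into the slots.

Request:
servo_tool:
  motion:
    - [[0,0,-0.005,0,0,0,0.9],[0,0,-0.01,0,0,0,0.9],[0,0,-0.014,0,0,0,0.9],[0,0,-0.018,0,0,0,0.9],[0,0,-0.022,0,0,0,0.9],[0,0,-0.026,0,0,0,0.9],[0,0,-0.026,0,0,0,0.9]]

```text
clock: 8.75
eef_pos: [550.8, 129.0, 93.6]
eef_rot: [-3.141, 0.0, 0.799]
wrist_force: [-0.0, -0.6, -1.2]
finger_gap: 23.5
finger_force: 40.0
```

The end is 7 mm into the slots with no force. Going on to the floor and then the press, with the spring force as gauge.

Request:
servo_tool:
  motion:
    - [[0,0,-0.004,0,0,0,0.9],[0,0,-0.008,0,0,0,0.9],[0,0,-0.008,0,0,0,0.9],[0,0,-0.008,0,0,0,0.9],[0,0,-0.012,0,0,0,0.9],[0,0,-0.014,0,0,0,0.9],[0,0,-0.014,0,0,0,0.9],[0,0,-0.014,0,0,0,0.9],[0,0,-0.014,0,0,0,0.9]]

```text
clock: 9.65
eef_pos: [551.1, 129.0, 87.2]
eef_rot: [3.141, -0.0, 0.799]
wrist_force: [-0.3, -0.2, 4.6]
finger_gap: 24.0
finger_force: 40.0
```

Request:
servo_tool:
  motion:
    - [[0,0,-0.002,0,0,0,0.9],[0,0,-0.004,0,0,0,0.9],[0,0,-0.004,0,0,0,0.9],[0,0,-0.004,0,0,0,0.9],[0,0,-0.004,0,0,0,0.9],[0,0,-0.004,0,0,0,0.9],[0,0,-0.004,0,0,0,0.9]]

```text
clock: 10.35
eef_pos: [551.1, 129.0, 85.2]
eef_rot: [3.141, -0.0, 0.799]
wrist_force: [-0.2, 0.7, 7.2]
finger_gap: 23.9
finger_force: 40.0
```

Request:
servo_tool:
  motion:
    - [[0,0,-0.001,0,0,0,0.9],[0,0,-0.001,0,0,0,0.9],[0,0,-0.001,0,0,0,0.9],[0,0,-0.001,0,0,0,0.9],[0,0,-0.001,0,0,0,0.9],[0,0,-0.001,0,0,0,0.9]]

```text
clock: 10.95
eef_pos: [551.2, 129.1, 84.7]
eef_rot: [3.141, -0.0, 0.799]
wrist_force: [-1.4, -0.1, 6.6]
finger_gap: 23.8
finger_force: 40.0
```

```bash
python3 - <<'E'
from h import *
W=[]
for i in range(6):
    d=cam('side'); s=manip.read_state(); W.append([*s['wrist_force'],s['eef_pos'][2]])
print(np.mean(W,0).round(2),W[-1],s['eef_rot'].round(4),s['finger_force'])
cv2.imwrite('pics/c6.png',cv2.resize(d['frame'][210:270,248:308,::-1],(600,600),interpolation=cv2.INTER_CUBIC))
E
```

```text
[-7.80e-01 -7.00e-02  6.86e+00  8.47e+01] [np.float64(-0.2897463836708799), np.float64(-0.050399307674251076), np.float64(7.066359713319623), np.float64(84.71543796284493)] [ 3.1412e+00 -5.0000e-04  7.9920e-01] 40.00156223773956
```

View pics/c6.png

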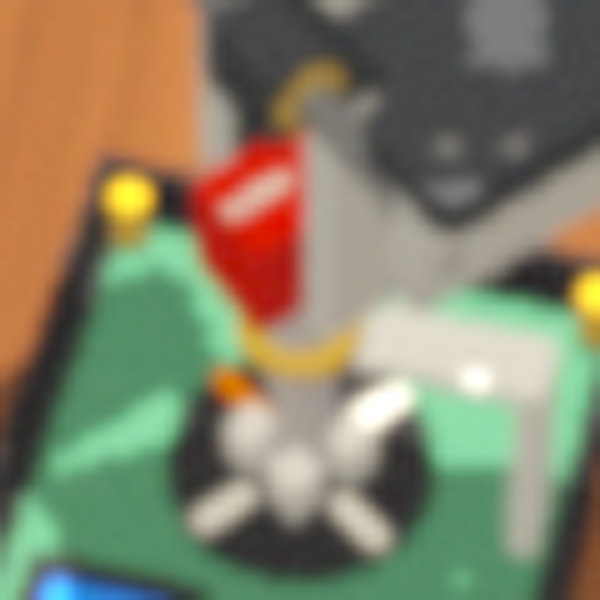

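The knob is seated in the slots, upright and gripped, with its bar just above the ring. Height gives 4.3 mm pressed and force about 5 mm. I add 0.5 mm for margin.

Request:
servo_tool:
  motion:
    - [[0,0,-0.001,0,0,0,0.9],[0,0,-0.001,0,0,0,0.9],[0,0,-0.001,0,0,0,0.9],[0,0,-0.001,0,0,0,0.9],[0,0,-0.001,0,0,0,0.9],[0,0,-0.001,0,0,0,0.9]]

```text
clock: 11.85
eef_pos: [551.1, 129.0, 84.2]
eef_rot: [3.141, -0.0, 0.799]
wrist_force: [-0.5, 0.1, 7.1]
finger_gap: 23.8
finger_force: 40.0
```

```bash
python3 - <<'E'
from cell import manip
s=manip.read_state(); print(s['clock'],s['eef_pos'].round(1),s['wrist_force'].round(2),s['finger_force'])
print(manip.sign_off())
E
```

```text
11.85 [551.1 129.   84.2] [-0.53  0.15  7.06] 40.001673102378845
the job is handed in; nothing more can be done
None
```

The red knob is through the eyelet, seated in the coupling and held pressed in about 5 mm (estimated from height and spring force), upright and gripped at 40 N; I handed it in at 11.85 s and got no verdict back.

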